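Scrub the tilted beaker with the bottle brush

TASK

Take the bottle brush from its cup and scrub the inside of the beaker that is clamped at a slant in the washing stand: with the bristles pressed lightly against the side wall, go down to the bottom, up until the brush tip is well past half-way to the rim but still inside, down to the bottom and up again. Then set the brush back in its cup, bristles down, without dropping it; be gentle with the glass and leave the two yellow-lidded jars beside the work (in front of and behind the gap between cup and stand) where they are.

Things in the scene. Friction and masses are not known exactly. Their poses are not given: they have to be found in the camera images.
- brush: Bottle brush, 200 mm long, loose, about 0.1 kg, upright in its cup. Green round handle, 20 mm thick, 110 to 200 mm above the tip; thin wire neck; white bristle head 40 mm thick, 60 mm long, flat end. Origin: on the axis in the handle, 165 mm above the tip, 35 mm below the top (grip here). z axis: from tip to handle. Rigid along its axis; the neck bends sideways (see brush_tip).
- brush_tip (a point): Centre of the flat lower end of the bristle head; z axis from tip to handle. The wire neck bends elastically in every direction, at a point 105 mm above the tip (2 N m/rad): moving the handle sideways 10 mm past the bristles' first contact presses with about 3.5 N.
- brush_cup: Grey round cup, fixed to the table, 75 mm high, outside diameter 66 mm (72 mm at the black foot), inside diameter 58 mm, inner floor 6 mm above the table. Origin: centre of its underside.
- cup_floor (a point): Centre of the cup's inner floor, where the brush tip stands.
- beaker: Clear glass beaker, fixed in the stand, 72 mm outside, 92 mm high, bore about 56 mm (28 mm from axis to wall), inner floor 6 mm above its underside; tilted 30 degrees from vertical, mouth towards the robot's side. Origin: centre of its underside, 52 mm above the table. z axis: along the beaker, bottom to mouth; -x axis: to the lower side of the wall, nearer the robot.
- beaker_mouth (a point): Centre of the beaker's mouth, at rim height, 92 mm along the beaker's axis from its underside.
- wash_stand: Washing stand, fixed to the table: grey base plate 150 x 110 x 10 mm, steel rod 135 mm high at its back edge (54 mm behind the origin), blue clamp ring and black foot plate for the beaker. Origin: on the table straight below the centre of the beaker's underside. The beaker leans towards its -x axis.
- sample_jar_4_center (a point): Closed jar with a yellow lid, diameter 62 mm, height 81 mm, loose bystander in front of the gap between stand and cup; point half-way up on its axis.
- sample_jar_6_center (a point): Closed jar with a yellow lid, diameter 62 mm, height 81 mm, loose bystander behind the gap between stand and cup; point half-way up on its axis.
Not all that is in view belongs to the job. Leave any pink look-alike of the brush alone.

How it is judged (in metres and radians):
On the way, in this order (a step that is already met when the one before it is completed fails the run):
1. brush tip at the bottom of the beaker, within 16 mm of its inner floor (bristles touching the glass) (x of brush_tip in the frame of beaker between -0.03 and 0.03 m and y of brush_tip in the frame of beaker between -0.03 and 0.03 m and z of brush_tip in the frame of beaker below 0.022 m and contact force between brush and beaker above 0.3 N), for 0.1 s.
2. brush tip drawn up past half-way, 50 to 92 mm from the beaker's underside, still inside (bristles touching the glass) (x of brush_tip in the frame of beaker between -0.03 and 0.03 m and y of brush_tip in the frame of beaker between -0.03 and 0.03 m and z of brush_tip in the frame of beaker between 0.05 and 0.092 m and contact force between brush and beaker above 0.3 N), for 0.1 s.
3. brush tip at the bottom again, within 16 mm of the inner floor (bristles touching the glass) (all of step 1), for 0.1 s.
4. brush tip drawn up past half-way again, still inside (bristles touching the glass) (all of step 2), for 0.1 s.
At the end, for the whole second after the job is handed in: The brush stands released and at rest in its cup, bristles down: its tip within 20 mm of the cup's axis and less than 25 mm above the table, leaning less than 0.45 rad, the handle up. Leaning on the cup's rim is allowed (horizontal distance between brush_tip and cup_floor below 0.02 m and height (world z) of brush_tip below 0.025 m and angle between brush's own z axis and vertical below 0.45 rad and height (world z) of brush above 0.12 m and linear speed of brush below 0.03 m/s and contact force between the fingers and brush below 0.05 N); the robot touches nothing.
It fails at once if the brush presses on the glass with more than 25 N (contact force between brush and beaker above 25 N).
It fails at once if the fingers or arm press on the glass with more than 10 N (contact force between any of the arm, the fingers and beaker above 10 N).
It fails at once if the brush is dropped (falls free faster than 0.7 m/s) (contact force between the fingers and brush below 0.01 N and linear speed of brush above 0.7 m/s).
It fails at once if the yellow-lidded jar in front is pushed more than 30 mm or tipped (distance of sample_jar_4_center from where it was at the start of the episode above 0.03 m or angle between sample_jar_4_center's own z axis and vertical above 0.5 rad).
It fails at once if the yellow-lidded jar behind is pushed more than 30 mm or tipped (distance of sample_jar_6_center from where it was at the start of the episode above 0.03 m or angle between sample_jar_6_center's own z axis and vertical above 0.5 rad).
It also fails if it takes over 64 s, if anything falls off the work surface, if the arm or the gripper's body presses on something with over 40 N, if the wrist force passes 120 N, or if a joint passes its speed limit or range.

ROBOT

A 6-joint arm with a two-finger parallel gripper is mounted at the origin on a cart in front of the work surface, level with it; the furniture and walls round the work are solid. World frame = base frame: x ahead of the robot, y to its left, z up, the work surface at z = 0. Lengths are in m, angles in degrees, forces in N, time in s.
With the tool pointing down it reaches from about 0.375 to 0.9 m from the base axis. Payload 3.1 kg.
Tool frame: the origin (TCP) lies between the finger pads; the fingertips stand 11 mm ahead of it and the grasp point (between the pads) lies 8 mm behind it; z points along the fingers, y is the line along which they close (so a half turn about z gives the same grasp; the last joint's range is limited). The gripper opens to 87 mm and grips with 3 to 60 N. Pads are 19 mm wide; open, the fingers measure 117 mm over their backs; the gripper's body (75 mm by 190 mm) begins 51 mm behind the grasp point.
Start: joints at [-84.311, 30.224, 82.088, -0, 67.689, -10.227], TCP at [0.171, -0.601, 0.234] pointing down, gripper open.
Joint ranges: [-176.69, 176.69], [-43.24, 126.21], [12.49, 139.97], [-82, 262], [0, 151.66], [-163.58, 163.58]. Speed limits (degrees/s): [159.86, 159.86, 180, 180, 180, 180].

INTERFACE

Orientations are given as a 3x3 rotation matrix whose columns are the frame's x, y, z axes.
In Python, from rig import bot, viewer, workorder, nets gives the robot as it stands. The module is installed in compiled form; this text tells all that it offers.
- The arm moves only by the tool move_arm, never from a script. Its argument "increments" is a list of rows, each a list of 7 numbers: the shift along the tool's x, y, z normalised to -1 to 1, where 1 is 0.3 m, then the turn, a rotation vector about the tool's x, y, z normalised to -1 to 1, where 1 is pi rad, then the opening, from 0 (shut) to 1 (fully open). In form: [[tx, ty, tz, wx, wy, wz, grip], ...]. A call has 1 to 10 rows; each row is the pose to reach, as a shift and turn from the pose commanded when the call began, along the tool's axes at that moment, turning the shorter way round; what a row does not reach only later rows make up. A row lasts 1/12 s, in which the tool goes at most 41.7 mm and 7.16 degrees, less where a joint would pass 70% of its speed; a pose out of reach is approached as far as the arm can. A call with a number of a shift or a turn outside -1 to 1 is refused whole. A call with a gripper value outside its range is refused whole. The fingers move at their own pace and stop on an object; the grip force is fixed at half the most. Time passes only in rows, so rows that repeat a pose let the fingers close. It gives the time, the measured TCP pose, the force, the opening and the grip force at its end, in the units of the state.
- bot.read_state(): the state, without advancing time (a new reading comes with each control period).
- viewer.capture(name): name is "scene" or "top"; returns a dict with "image" (384x512x3 uint8, blue, green, red), "K" (3x3 intrinsics, pixels), "eye" and "orientation" of the camera in the world. Camera axes: x right, y up, looking along -z (the intrinsics and any distortion apply to the point x, -y, -z); pixel columns grow to the right and rows downward; lengths in m; the calibration is good to about 2 mm. A picture is of the moment at which its call begins. There is no depth.
- workorder.hand_in(): hands the job in; it is judged then, once.
Trained networks look in the newest picture that a camera, given by its name, has taken for a name from the list of things; names that differ only in an ending like _2 or _b are one class to them, and where a whole thing is asked for, a point or a joint stands for the part that bears it (a point fixed in the world has none). Each returns a list of dicts, best first, with "conf" (0 to 1); they miss things now and then, are a little off and sometimes report something else, mostly with a low value. They report only what shows in the picture. A call takes as long as a camera call. They do not tell look-alikes from the thing itself.
- nets.find_in(camera, thing): "location" ([column, row] in pixels, amid what is visible of it).
The state is a dict: "time_s": time; "joint_positions": joint angles; "qvel": joint speeds; "tau": joint torques, N m; "position": TCP position; "tcp_rot": TCP orientation; "force": force on the tool from outside, world axes, zero at the start; "moment": the same for the moment, N m; "opening": opening from 0.0 (shut) to 1.0 (fully open); "grasp_force": force on a finger pad.
Only numpy, scipy, OpenCV 4.12 (cv2) and the standard library are available. Lean on these libraries where they do the work, as an engineer would, in place of code of your own. Each camera call takes 0.05 s, during which the arm holds its last target. There are 200 camera calls.

## Working session

There is one attempt and no reset: what is moved stays moved. The work goes in short steps, Python scripts to look and compute and a tool call to move; the robot and the scene stay as the last step left them, time stands still between calls to the robot, and variables do not carry over. Pictures are saved under pics/ and viewed, at most 10 in all, crops included, and the job is handed in when it is done.

Besides the shell and the picture viewer there is one more tool, called after ">>>" as a command line: name --pt "numbers of a row" for each row, then --argument value for the rest. move_arm: Moves the arm, as the interface text tells. Its arguments: {"type":"object","properties":{"increments":{"type":"array"}},"required":["increments"]}

```bash
mkdir -p pics
cat > h.py <<'E'
import numpy as np, cv2
from rig import bot, viewer, workorder, nets
def cap(n):
    return viewer.capture(n)
def proj(c,p):
    q=np.array(c["orientation"]).T@(np.array(p,float)-np.array(c["eye"])); v=np.array([q[0],-q[1],-q[2]])
    v=np.array(c["K"])@v; return v[:2]/v[2]
def ray(c,px):
    d=np.linalg.inv(np.array(c["K"]))@np.array([px[0],px[1],1.]); d=np.array([d[0],-d[1],-d[2]])
    d=np.array(c["orientation"])@d; return np.array(c["eye"]),d/np.linalg.norm(d)
def atz(c,px,z):
    e,d=ray(c,px); return e+d*(z-e[2])/d[2]
def tri(a,pa,b,pb):
    e1,d1=ray(a,pa);e2,d2=ray(b,pb)
    s=np.linalg.lstsq(np.stack([d1,-d2],1),e2-e1,rcond=None)[0]
    x,y=e1+s[0]*d1,e2+s[1]*d2
    return (x+y)/2,np.linalg.norm(x-y)
E
python3 - <<'E'
from h import *
np.set_printoptions(precision=4,suppress=True)
C={}
for n in("scene","top"):
    c=C[n]=cap(n); print(n,{k:(v if k!="image" else v.shape) for k,v in c.items()})
    for t in("brush","brush_tip","brush_cup","beaker","beaker_mouth","wash_stand","sample_jar_4_center"):
        print(t,[(np.round(d["location"],1).tolist(),round(d["conf"],2)) for d in nets.find_in(n,t)])
cv2.imwrite("pics/a.png",np.vstack([cv2.resize(C[n]["image"],(400,300)) for n in C]) if 0 else C["scene"]["image"])
cv2.imwrite("pics/b.png",C["top"]["image"])
print(bot.read_state())
E
```

```text
scene {'image': (384, 512, 3), 'K': array([[373.7028,   0.    , 259.3539],
       [  0.    , 373.7028, 194.2176],
       [  0.    ,   0.    ,   1.    ]]), 'eye': array([ 0.3021, -0.5651,  0.6931]), 'orientation': array([[ 0.8859,  0.3079, -0.347 ],
       [-0.4638,  0.607 , -0.6454],
       [ 0.0119,  0.7326,  0.6805]])}
brush [([279.1, 224.0], 0.87), ([310.5, 272.8], 0.71), ([309.7, 222.8], 0.55), ([186.3, 222.9], 0.33)]
brush_tip [([310.8, 284.1], 0.84), ([305.8, 231.8], 0.78), ([278.1, 242.1], 0.59), ([278.4, 227.5], 0.31)]
brush_cup [([274.2, 256.1], 0.73), ([318.9, 190.1], 0.61)]
beaker [([219.4, 157.5], 0.96), ([279.3, 224.5], 0.67)]
beaker_mouth [([220.1, 160.7], 0.75)]
wash_stand [([225.0, 175.8], 0.62), ([318.1, 189.3], 0.59)]
sample_jar_4_center [([186.6, 226.4], 0.8)]
top {'image': (384, 512, 3), 'K': array([[442.1015,   0.    , 252.8097],
       [  0.    , 442.1015, 190.5119],
       [  0.    ,   0.    ,   1.    ]]), 'eye': array([0.5193, 0.0046, 1.0346]), 'orientation': array([[-0.026 ,  0.996 , -0.0853],
       [-0.9997, -0.0258,  0.0033],
       [ 0.0011,  0.0853,  0.9
[... 190 characters left out ...]
[178.2, 205.3], 0.94)]
beaker_mouth [([179.5, 203.9], 0.95)]
wash_stand [([179.6, 197.2], 0.63)]
sample_jar_4_center [([244.6, 267.5], 0.74)]
{'time_s': 0.8, 'joint_positions': array([-84.3107,  30.2201,  82.0893,   0.0009,  67.6891, -10.2254]), 'qvel': array([ 0.0552, -0.0286,  0.01  , -0.003 , -0.0071, -0.0084]), 'tau': array([ -0.0016, -43.9955, -17.6977,   0.0633,   0.0503,  -0.    ]), 'position': array([ 0.1714, -0.601 ,  0.2336]), 'tcp_rot': array([[ 0.9617,  0.2742,  0.    ],
       [ 0.2742, -0.9617, -0.    ],
       [ 0.    ,  0.    , -1.    ]]), 'force': array([ 0.3946, -0.1367,  0.4661]), 'moment': array([0.0564, 0.0187, 0.013 ]), 'grasp_force': 0.0, 'opening': 0.9987988476155188}
```

View pics/a.png

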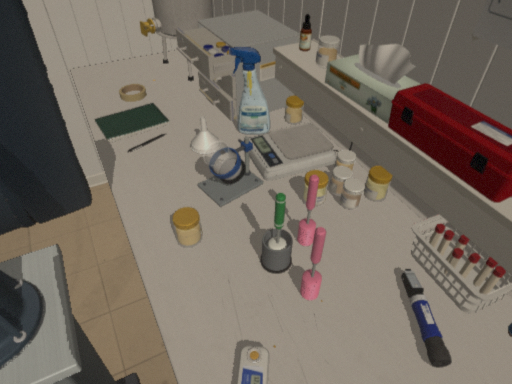

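View pics/b.png

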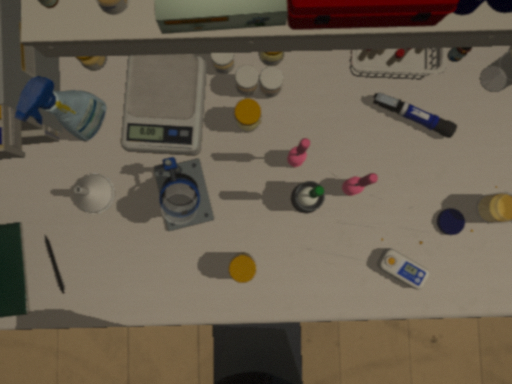

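Scene shows the green-handled brush in its grey cup at (279,225). It could be confused with the pink brushes at scene (311,190)-(307,235) and (318,245)-(311,285), which appear in top at (303,145) and (368,180). The green one appears in top at (318,190). The beaker is at scene (228,162) and top (180,200). The jars are at scene (187,226) in front and (316,187) behind. I choose the green one and will check it in a close crop.

Run:
```python
from h import *
np.set_printoptions(precision=4,suppress=True)
C={n:cap(n) for n in("scene","top")}
P={}
for n,c in C.items():
    hsv=cv2.cvtColor(c["image"],cv2.COLOR_BGR2HSV)
    m=cv2.inRange(hsv,(50,90,30),(85,255,255))
    k,l,s,ce=cv2.connectedComponentsWithStats(m)
    print(n,[(s[i].tolist(),ce[i].round(1).tolist()) for i in range(1,k) if s[i][4]>25])
    box=dict(scene=(180,120,160,160),top=(140,140,200,150))[n]; x,y,w,h=box
    P[n]=cv2.resize(c["image"][y:y+h,x:x+w],None,fx=4 if n=="top" else 3.7,fy=4 if n=="top" else 3.7,interpolation=cv2.INTER_CUBIC)
    cv2.imwrite(f"pics/c_{n}.png",P[n])
    m=cv2.inRange(hsv,(15,130,90),(30,255,255))
    k,l,s,ce=cv2.connectedComponentsWithStats(m)
    print("yellow",[(s[i].tolist(),ce[i].round(1).tolist(),atz(c,ce[i],.081).round(3)) for i in range(1,k) if s[i][4]>60])
    m=cv2.inRange(hsv,(100,110,30),(125,255,255))
    k,l,s,ce=cv2.connectedComponentsWithStats(m)
    print("blue",[(s[i].tolist(),ce[i].round(1).tolist()) for i in range(1,k) if s[i][4]>60])
```

```text
scene [([276, 193, 9, 8, 58], [280.2, 196.8]), ([275, 203, 10, 22, 169], [279.3, 212.9])]
yellow [([140, 19, 15, 16, 137], [147.0, 26.7], array([0.678, 1.253, 0.081])), ([286, 96, 18, 12, 164], [294.2, 101.8], array([0.923, 0.359, 0.081])), ([369, 166, 23, 18, 302], [379.8, 174.8], array([ 0.923, -0.06 ,  0.081])), ([305, 170, 23, 19, 215], [317.9, 177.9], array([0.775, 0.002, 0.081])), ([173, 208, 26, 22, 466], [185.6, 218.2], array([0.43 , 0.02 , 0.081]))]
blue [([231, 48, 29, 23, 401], [245.3, 58.0]), ([215, 154, 26, 23, 102], [232.1, 168.6]), ([415, 301, 26, 38, 303], [426.4, 322.5]), ([242, 369, 20, 15, 97], [248.3, 375.1])]
top [([311, 185, 13, 12, 102], [317.5, 190.8]), ([0, 227, 24, 89, 1700], [10.1, 274.4])]
yellow [([83, 57, 21, 7, 82], [92.9, 60.1], array([0.901, 0.349, 0.081])), ([234, 98, 27, 27, 554], [247.6, 111.1], array([0.777, 0.008, 0.081])), ([56, 102, 19, 11, 63], [63.0, 106.2], array([0.798, 0.414, 0.081])), ([489, 195, 23, 26, 497], [501.3, 206.9], array([ 0.551, -0.534,  0.081])), ([229, 254, 27, 29, 606], [242.0, 268.3], array([0.435, 0.029, 0.081]))]
blue [([16, 77, 39, 46, 766], [38.1, 100.1]), ([405, 106, 34, 23, 229], [423.2, 118.5]), ([164, 158, 13, 12, 70], [170.6, 164.6]), ([161, 179, 38, 18, 143], [182.1, 184.7]), ([440, 211, 23, 22, 295], [450.5, 222.8]), ([399, 263, 19, 19, 107], [407.0, 274.1])]
```

View pics/c_scene.png

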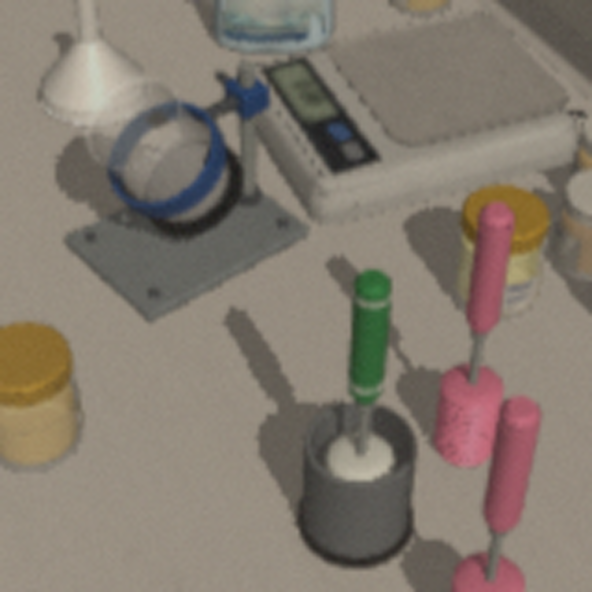

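View pics/c_top.png

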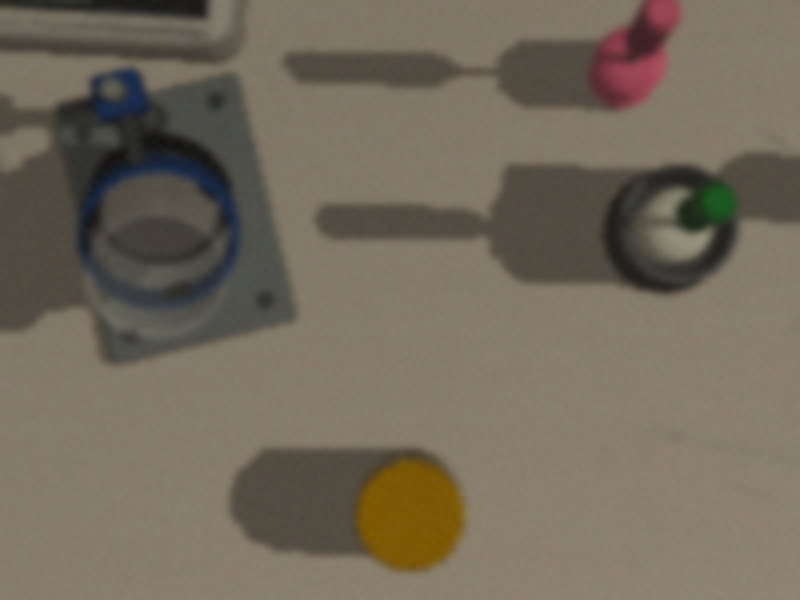

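The crops confirm the choice: green handle, white head, grey cup (scene crop (370,340), top crop (717,200)). The stand's plate corners are clear too. Now I'll fit the poses.

```bash
cat > fit.py <<'E'
from h import *
np.set_printoptions(precision=4,suppress=True)
C={n:cap(n) for n in("scene","top")}
S=lambda u,v:(u/3.7+180-.36,v/3.7+120-.36); T=lambda u,v:(u/4+140-.37,v/4+140-.37)
sc,tp=C["scene"],C["top"]
print("handle top",tri(sc,S(373,275),tp,T(717,200)))
print("handle top from top z=.2", atz(tp,T(717,200),.205))
print("cup rim",tri(sc,S(359,447),tp,T(671,228)), atz(sc,S(359,447),.075),atz(tp,T(671,228),.075), atz(tp,T(671,228),.04))
pc=[atz(tp,T(*p),.01) for p in((57,105),(238,75),(296,318),(110,362))]
ps=[atz(sc,S(*p),.01) for p in((65,240),(150,320),(308,232))]
print("plate top",pc); print("plate scene",ps)
c=np.mean(pc,0); ex=(pc[0]+pc[1]-pc[2]-pc[3]); yaw=np.arctan2(ex[1],ex[0]); 
ey=(pc[0]+pc[3]-pc[1]-pc[2]); print(c,np.degrees(yaw),np.degrees(np.arctan2(-ey[0],ey[1])),np.linalg.norm(pc[0]-pc[1]),np.linalg.norm(pc[1]-pc[2]))
print("rod head",tri(sc,S(247,93),tp,T(118,93)))
E
python3 fit.py
```

```text
handle top (array([ 0.5876, -0.1219,  0.2067]), np.float64(0.002325630598544855))
handle top from top z=.2 [ 0.5888 -0.1227  0.205 ]
cup rim (array([ 0.5862, -0.1184,  0.0661]), np.float64(0.0012437112693458596)) [ 0.5828 -0.1249  0.075 ] [ 0.585 -0.117  0.075] [ 0.5874 -0.1214  0.04  ]
plate top [array([0.6707, 0.2307, 0.01  ]), array([0.6857, 0.1248, 0.01  ]), array([0.5429, 0.0935, 0.01  ]), array([0.5204, 0.2012, 0.01  ])]
plate scene [array([0.5159, 0.195 , 0.01  ]), array([0.5388, 0.0885, 0.01  ]), array([0.6816, 0.1212, 0.01  ])]
[0.6049 0.1626 0.01  ] 11.726681484337897 9.959791415544842 0.10701391551467518 0.14616319791707055
rod head (array([0.6607, 0.1772, 0.1083]), np.float64(0.0023625965956848775))
```

```bash
cat > ov.py <<'E'
from h import *
def circ(c,img,s,o,ctr,ax,r,col):
    ax=np.array(ax)/np.linalg.norm(ax); u=np.cross(ax,[0,1,0.3]);u/=np.linalg.norm(u);v=np.cross(ax,u)
    p=np.array([proj(c,np.array(ctr)+r*(np.cos(t)*u+np.sin(t)*v)) for t in np.linspace(0,6.283,60)])
    cv2.polylines(img,[np.round(((p-o)+.5)*s).astype(int)],True,col,1,cv2.LINE_AA)
def draw(org,yaw,cup,out):
    I=[]
    y=np.radians(yaw); ex=np.array([np.cos(y),np.sin(y),0]); ey=np.array([-np.sin(y),np.cos(y),0])
    z=-.5*ex+np.array([0,0,np.cos(np.pi/6)]); b=np.array([*org,.052])
    for n,box in(("scene",(185,125,125,160)),("top",(145,145,200,85))):
        c=cap(n); x,yy,w,h=box; s=4 if n=="scene" else 3.9; s=4 if n=="top" else 3.6
        o=np.array([x,yy]); img=cv2.resize(c["image"][yy:yy+h,x:x+w],None,fx=s,fy=s,interpolation=cv2.INTER_CUBIC)
        circ(c,img,s,o,b,z,.036,(0,0,255)); circ(c,img,s,o,b+.092*z,z,.036,(0,255,255))
        circ(c,img,s,o,[*cup,.075],[0,0,1],.033,(0,255,255)); circ(c,img,s,o,[*cup,0],[0,0,1],.036,(0,0,255))
        pl=np.array([proj(c,np.array([*org,.01])+a*ex+e*ey) for a,e in((.075,.055),(.075,-.055),(-.075,-.055),(-.075,.055))])
        cv2.polylines(img,[np.round((pl-o+.5)*s).astype(int)],True,(255,0,255),1,cv2.LINE_AA)
        I.append(img)
    cv2.imwrite(out+"_s.png",I[0]); cv2.imwrite(out+"_t.png",I[1])
if __name__=="__main__": draw((.604,.162),12,(.586,-.121),"pics/o1")
E
python3 ov.py
```

```text
(no output)
```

View pics/o1_s.png

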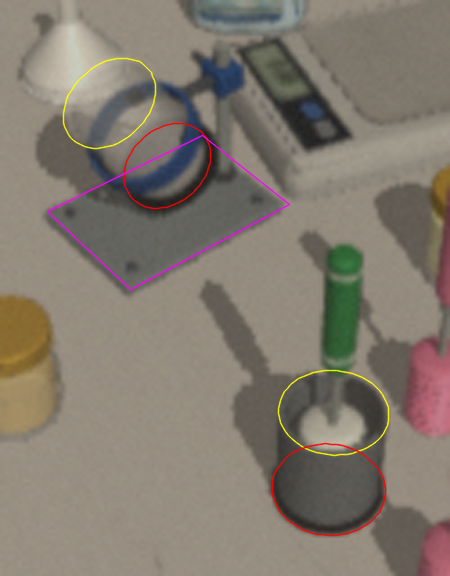

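View pics/o1_t.png

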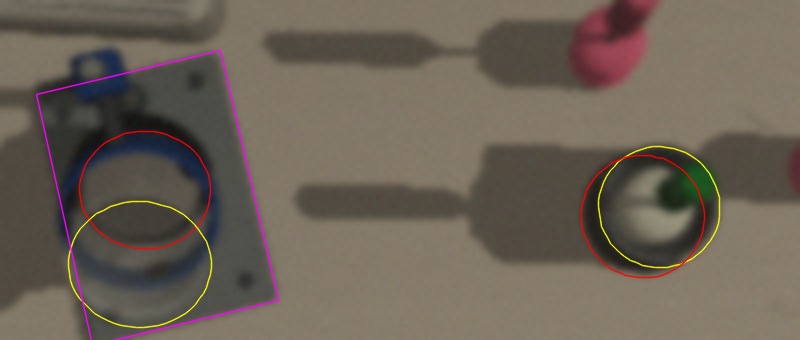

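The fitted outlines match the stand, cup and beaker in both views, within 1–2 px. Stand is at about (0.604, 0.162) with yaw 12°, cup at (0.586, -0.121) and handle axis at (0.588, -0.122). Next I'll plan the approach, with the fingers closing at a 45° bearing so they stay clear of the pink brushes.

```bash
cat > plan.py <<'E'
from h import *
from scipy.spatial.transform import Rotation as Ro
ORG=np.array([.604,.162]); YAW=np.radians(12)
EX=np.array([np.cos(YAW),np.sin(YAW),0]); EY=np.array([-np.sin(YAW),np.cos(YAW),0])
ZB=-.5*EX+np.array([0,0,np.sqrt(.75)]); B=np.array([*ORG,.052]); XB=np.cross(EY,ZB)
def down(b):  # tool down, closing axis bearing b
    b=np.radians(b); y=np.array([np.cos(b),np.sin(b),0]); z=np.array([0,0,-1.]); return np.stack([np.cross(y,z),y,z],1)
def tilt(R,deg): return Ro.from_rotvec(-np.radians(deg)*EY).as_matrix()@R   # lean top towards stand -x
def rows(targets,base=None):
    s=bot.read_state(); p0,R0=(np.array(s["position"]),np.array(s["tcp_rot"])) if base is None else base
    for p,R in targets:
        t=R0.T@(np.array(p)-p0)/.3; w=Ro.from_matrix(R0.T@R).as_rotvec()/np.pi
        print(np.round(np.r_[t,w],3).tolist())
E
python3 - <<'E'
from plan import *
print(tilt(down(45),30)[:,2],-ZB)
rows([([.171,-.601,.31],down(-74.1)),([.38,-.40,.31],down(-14.)),([.588,-.122,.31],down(45.))])
E
```

```text
[ 0.4890738   0.10395585 -0.8660254 ] [ 0.4890738   0.10395585 -0.8660254 ]
[-0.001, -0.0, -0.255, -0.0, 0.0, 0.0]
[0.852, -0.454, -0.255, -0.0, 0.0, -0.334]
[1.773, -1.155, -0.255, -0.0, 0.0, -0.662]
```

>>> move_arm --pt "0 0 -0.25 0 0 0 1" --pt "0 0 -0.25 0 0 0 1" --pt "0.85 -0.45 -0.25 0 0 -0.33 1" --pt "0.85 -0.45 -0.25 0 0 -0.33 1" --pt "0.85 -0.45 -0.25 0 0 -0.33 1" --pt "0.85 -0.45 -0.25 0 0 -0.33 1" --pt "0.85 -0.45 -0.25 0 0 -0.33 1" --pt "0.85 -0.45 -0.25 0 0 -0.33 1" --pt "0.85 -0.45 -0.25 0 0 -0.33 1" --pt "0.85 -0.45 -0.25 0 0 -0.33 1"

```text
time_s: 1.93
position: [0.3838, -0.3955, 0.3088]
tcp_rot: [[0.277, 0.961, 0.002], [0.961, -0.277, 0.003], [0.004, 0.001, -1.0]]
force: [-0.3, -0.6, 0.0]
opening: 1.001
grasp_force: 0.0
```

```bash
python3 -c "
from plan import *
rows([([.588,-.122,.31],down(45.))])"
```

```text
[1.064, 0.402, 0.001, 0.001, -0.001, -0.339]
```

>>> move_arm --pt "1 0.38 0 0 0 -0.34 1" --pt "1 0.38 0 0 0 -0.34 1" --pt "1 0.38 0 0 0 -0.34 1" --pt "1 0.38 0 0 0 -0.34 1" --pt "1 0.38 0 0 0 -0.34 1" --pt "1 0.38 0 0 0 -0.34 1" --pt "1 0.38 0 0 0 -0.34 1" --pt "1 0.38 0 0 0 -0.34 1" --pt "1 0.38 0 0 0 -0.34 1" --pt "1 0.38 0 0 0 -0.34 1"

```text
time_s: 2.77
position: [0.5763, -0.1451, 0.3084]
tcp_rot: [[-0.703, 0.711, -0.0], [0.711, 0.703, -0.0], [-0.0, -0.0, -1.0]]
force: [-0.9, -0.4, 0.3]
opening: 1.001
grasp_force: 0.0
```

```bash
python3 -c "
from plan import *
rows([([.588,-.122,.31],down(45.)),([.588,-.122,.163],down(45.))])"
```

```text
[0.027, 0.082, -0.005, -0.0, 0.0, -0.002]
[0.027, 0.082, 0.485, -0.0, 0.0, -0.002]
```

>>> move_arm --pt "0.027 0.082 0 0 0 0 1" --pt "0.027 0.082 0 0 0 0 1" --pt "0.027 0.082 0.08 0 0 0 1" --pt "0.027 0.082 0.16 0 0 0 1" --pt "0.027 0.082 0.24 0 0 0 1" --pt "0.027 0.082 0.32 0 0 0 1" --pt "0.027 0.082 0.4 0 0 0 1" --pt "0.027 0.082 0.46 0 0 0 1" --pt "0.027 0.082 0.485 0 0 0 1" --pt "0.027 0.082 0.485 0 0 0 1"

```text
time_s: 3.6
position: [0.5857, -0.1245, 0.1612]
tcp_rot: [[-0.698, 0.716, -0.004], [0.716, 0.698, 0.001], [0.004, -0.002, -1.0]]
force: [0.8, 0.5, 0.1]
opening: 1.004
grasp_force: 0.0
```

>>> move_arm --pt "0 0 0 0 0 0 0" --pt "0 0 0 0 0 0 0" --pt "0 0 0 0 0 0 0" --pt "0 0 0 0 0 0 0" --pt "0 0 0 0 0 0 0" --pt "0 0 0 0 0 0 0" --pt "0 0 0 0 0 0 0" --pt "0 0 0 0 0 0 0"

```text
time_s: 4.27
position: [0.5874, -0.1239, 0.1632]
tcp_rot: [[-0.7, 0.714, 0.0], [0.714, 0.7, -0.0], [-0.0, 0.0, -1.0]]
force: [0.1, -0.6, -0.2]
opening: 0.486
grasp_force: 0.0
```

Run:
```python
from h import *
c=cap("scene"); cv2.imwrite("pics/g.png",cv2.resize(c["image"][120:310,180:370],None,fx=3,fy=3))
print(bot.read_state()["position"],bot.read_state()["force"])
```

```text
[ 0.58733014 -0.12390671  0.16310879] [-0.5891224  -0.56719679  0.17300917]
```

View pics/g.png

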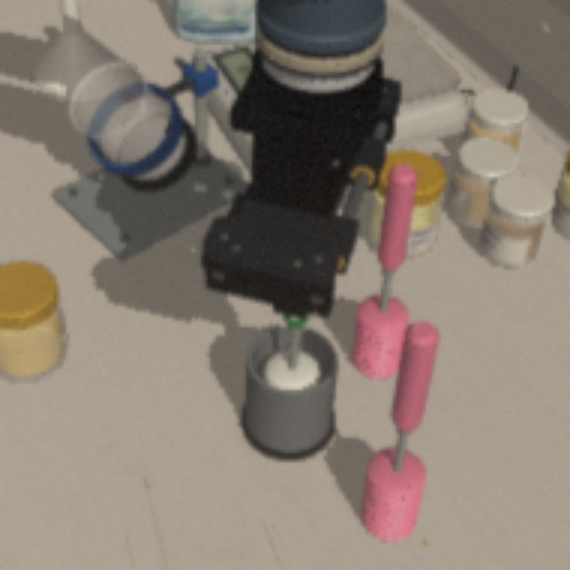

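The gripper sits round the green handle over the cup (crop (290,320)) and is still closing. I'll let it finish.

>>> move_arm --pt "0 0 0 0 0 0 0" --pt "0 0 0 0 0 0 0" --pt "0 0 0 0 0 0 0" --pt "0 0 0 0 0 0 0" --pt "0 0 0 0 0 0 0" --pt "0 0 0 0 0 0 0" --pt "0 0 0 0 0 0 0"

```text
time_s: 4.9
position: [0.5874, -0.1239, 0.1631]
tcp_rot: [[-0.7, 0.714, 0.0], [0.714, 0.7, 0.0], [-0.0, 0.0, -1.0]]
force: [0.8, 1.1, 0.1]
opening: 0.222
grasp_force: 30.0
```

>>> move_arm --pt "0 0 -0.05 0 0 0 0" --pt "0 0 -0.12 0 0 0 0" --pt "0 0 -0.2 0 0 0 0" --pt "0 0 -0.28 0 0 0 0" --pt "0 0 -0.36 0 0 0 0" --pt "0 0 -0.44 0 0 0 0" --pt "0 0 -0.5 0 0 0 0" --pt "0 0 -0.5 0 0 0 0" --pt "0 0 -0.5 0 0 0 0"

```text
time_s: 5.65
position: [0.5874, -0.1241, 0.3135]
tcp_rot: [[-0.7, 0.714, 0.001], [0.714, 0.7, -0.001], [-0.002, 0.001, -1.0]]
force: [-0.2, -0.3, -1.0]
opening: 0.227
grasp_force: 30.0
```

```bash
python3 -c "
from plan import *
s=bot.read_state(); R=np.array(s['tcp_rot']); print(s['position'],s['opening'],s['grasp_force'],B,ZB)
P=B+(.14+.157)*ZB; print(P)
rows([([.54,.0,.315],tilt(R,15)),(P,tilt(R,30))])"
```

```text
[ 0.58744501 -0.12406681  0.31350778] 0.22663885764841976 29.994017500430346 [0.604 0.162 0.052] [-0.4890738  -0.10395585  0.8660254 ]
[0.45874508 0.13112511 0.30920954]
[0.406, 0.176, -0.006, -0.07, -0.045, 0.0]
[0.908, 0.289, 0.013, -0.141, -0.089, 0.0]
```

>>> move_arm --pt "0.1 0.04 0 -0.018 -0.011 0 0" --pt "0.2 0.09 0 -0.035 -0.022 0 0" --pt "0.3 0.13 0 -0.053 -0.033 0 0" --pt "0.4 0.176 0 -0.07 -0.045 0 0" --pt "0.52 0.2 0 -0.088 -0.056 0 0" --pt "0.64 0.23 0.005 -0.105 -0.067 0 0" --pt "0.77 0.26 0.01 -0.123 -0.078 0 0" --pt "0.908 0.289 0.013 -0.141 -0.089 0 0" --pt "0.908 0.289 0.013 -0.141 -0.089 0 0" --pt "0.908 0.289 0.013 -0.141 -0.089 0 0"

```text
time_s: 6.48
position: [0.4532, 0.1334, 0.3057]
tcp_rot: [[-0.635, 0.604, 0.481], [0.727, 0.679, 0.107], [-0.262, 0.418, -0.87]]
force: [0.4, 0.6, -0.9]
opening: 0.221
grasp_force: 30.0
```

```bash
cat > chk.py <<'E'
from plan import *
np.set_printoptions(precision=4,suppress=True)
s=bot.read_state(); R=np.array(s['tcp_rot']);p=np.array(s['position']); print(p,s['force'],s['joint_positions'])
tip=p+.157*R[:,2]; d=tip-B; print("tip in beaker",d@XB,d@EY,d@ZB,"axis",R[:,2]@XB,R[:,2]@EY,R[:,2]@ZB)
E
cat > ov2.py <<'E'
from chk import *
from ov import circ
for n,box in(("scene",(150,60,180,150)),("top",(110,130,150,110))):
    c=cap(n); x,y,w,h=box; sc=4.4 if n=="scene" else 5; sc=4
    img=cv2.resize(c["image"][y:y+h,x:x+w],None,fx=sc,fy=sc,interpolation=cv2.INTER_CUBIC); o=np.array([x,y])
    circ(c,img,sc,o,B+.092*ZB,ZB,.036,(0,255,255)); circ(c,img,sc,o,tip,R[:,2],.02,(0,0,255))
    cv2.imwrite(f"pics/p_{n}.png",img)
E
python3 ov2.py
```

```text
[0.4532 0.1334 0.3057] [ 0.3519  0.5891 -0.8705] [ -1.7157   3.0441 117.9438  13.7061  30.9462 -56.3727]
tip in beaker -0.007212263169760161 0.004129265777238914 0.1394705131731051 axis -0.007732223472121658 0.005026651917277622 -0.9999574718410178
```

View pics/p_scene.png

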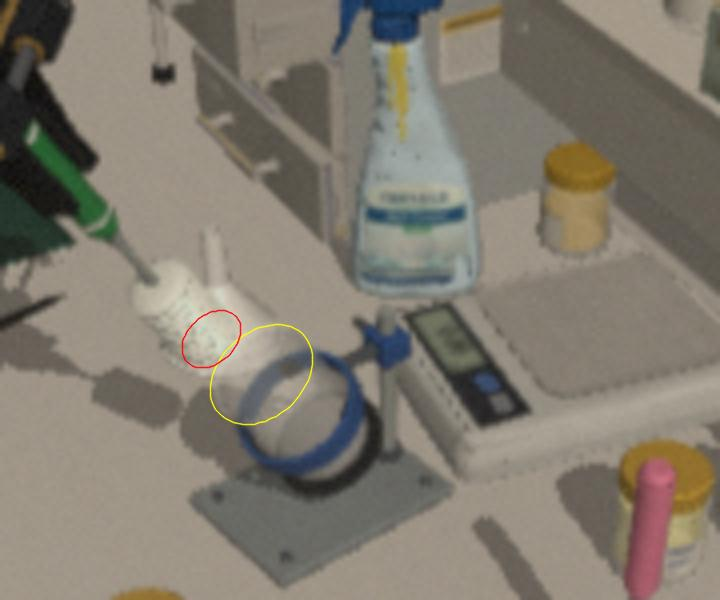

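The red circle lies on the bristle end at about (212,340) and the yellow one on the beaker rim at about (262,374), so the model is good. Next: centre the tip, then enter on the axis.

Run:
```python
from chk import *
RT=tilt(down(45.5),30)
P=lambda z,x=0,y=0: B+(z+.157)*ZB+x*XB+y*EY
rows([(P(z),RT) for z in(.14,.10,.06)])
```

```text
[0.4586 0.1313 0.3085] [ 0.6674 -0.1696 -0.5794] [ -1.9456   3.1526 117.4707  13.7055  30.9007 -56.386 ]
tip in beaker -0.0005858154458781226 0.00045365174114125537 0.13940250592799236 axis -0.0008177695878612834 0.0013886104236074531 -0.9999987015061533
[-0.001, 0.001, -0.002, 0.0, -0.001, -0.006]
[-0.002, 0.001, 0.131, 0.0, -0.001, -0.006]
[-0.002, 0.001, 0.265, 0.0, -0.001, -0.006]
```

>>> move_arm --pt "0 0 0.03 0 0 0 0" --pt "0 0 0.06 0 0 0 0" --pt "0 0 0.09 0 0 0 0" --pt "0 0 0.12 0 0 0 0" --pt "0 0 0.15 0 0 0 0" --pt "0 0 0.18 0 0 0 0" --pt "0 0 0.21 0 0 0 0" --pt "0 0 0.24 0 0 0 0" --pt "0 0 0.27 0 0 0 0" --pt "0 0 0.27 0 0 0 0"

```text
time_s: 7.42
position: [0.4985, 0.1399, 0.2373]
tcp_rot: [[-0.63, 0.605, 0.487], [0.729, 0.676, 0.105], [-0.265, 0.422, -0.867]]
force: [-1.2, -1.0, -0.4]
opening: 0.22
grasp_force: 30.0
```

```bash
python3 ov2.py
```

```text
[0.4985 0.1399 0.2373] [-1.1917 -0.9666 -0.42  ] [ -0.341   14.4311 118.693   19.8036  18.6248 -61.9578]
tip in beaker -0.0010806174609213036 0.0006023361101793996 0.057376876651112935 axis -0.0021471226849688607 0.001775289905961111 -0.9999961190974319
```

View pics/p_scene.png

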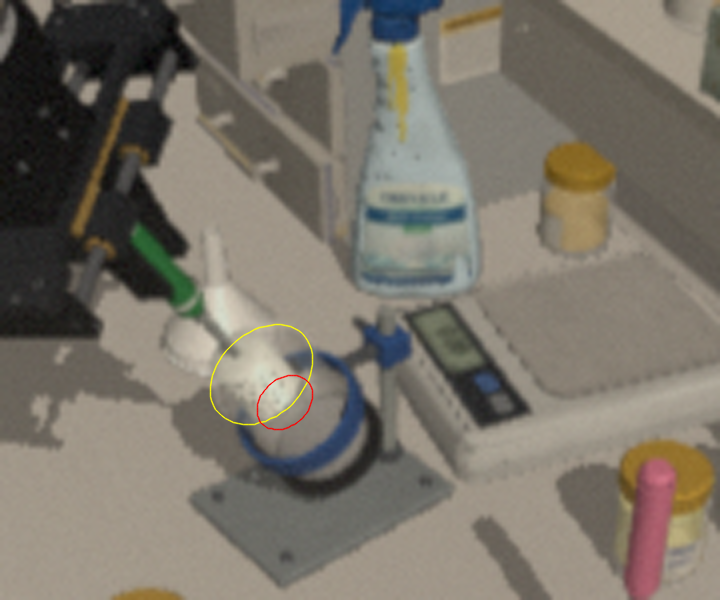

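The head is inside the mouth and close to centred (tip at about (285,402)). Next: go down to tip z ≈ 0.014, then press toward the lower wall (-x).

Run:
```python
from chk import *
RT=tilt(down(45.1),30)
P=lambda z,x=0,y=0: B+(z+.157)*ZB+x*XB+y*EY
rows([(P(*a),RT) for a in((.057,0),(.014,0),(.014,-.008),(.014,-.016))])
```

```text
[0.4982 0.1399 0.2385] [-0.3106  0.0367 -1.053 ] [ -0.3422  14.2711 118.6945  19.7431  18.7066 -61.9053]
tip in beaker -0.0005291958619949855 0.000676745156876055 0.058529824392698084 axis -0.0008542170677603433 0.001663152117204525 -0.9999982521175905
[-0.002, 0.0, 0.005, 0.0, -0.001, -0.004]
[-0.002, 0.0, 0.148, 0.0, -0.001, -0.004]
[0.012, -0.022, 0.148, 0.0, -0.001, -0.004]
[0.026, -0.045, 0.148, 0.0, -0.001, -0.004]
```

>>> move_arm --pt "0 0 0.03 0 0 0 0" --pt "0 0 0.06 0 0 0 0" --pt "0 0 0.09 0 0 0 0" --pt "0 0 0.12 0 0 0 0" --pt "0 0 0.145 0 0 0 0" --pt "0.007 -0.011 0.148 0 0 0 0" --pt "0.014 -0.022 0.148 0 0 0 0" --pt "0.021 -0.034 0.148 0 0 0 0" --pt "0.027 -0.045 0.148 0 0 0 0" --pt "0.027 -0.045 0.148 0 0 0 0"

```text
time_s: 8.35
position: [0.5092, 0.1409, 0.1935]
tcp_rot: [[-0.627, 0.603, 0.494], [0.73, 0.675, 0.104], [-0.271, 0.426, -0.863]]
force: [4.0, 1.1, 0.2]
opening: 0.223
grasp_force: 30.0
```

>>> move_arm --pt "0 0 0 0 0 0 0" --pt "0 0 0 0 0 0 0" --pt "0 0 0 0 0 0 0" --pt "0 0 0 0 0 0 0"

```text
time_s: 8.68
position: [0.5081, 0.1411, 0.1934]
tcp_rot: [[-0.629, 0.603, 0.492], [0.73, 0.676, 0.105], [-0.269, 0.424, -0.865]]
force: [5.5, 1.6, 0.6]
opening: 0.223
grasp_force: 30.0
```

```bash
cat > f.py <<'E'
from chk import *
F=[]
for i in range(8): cap("top"); F.append(bot.read_state()["force"])
F=np.mean(F,0); print("F beaker axes",F@XB,F@EY,F@ZB)
E
python3 f.py
```

```text
[0.5081 0.1411 0.1934] [5.4941 1.5582 0.6038] [ -0.1131  20.5742 120.6228  33.6037  10.9959 -76.0195]
tip in beaker -0.013831252443177601 -0.0005115796264915325 0.014487227923691375 axis 0.0029448796501398977 0.00011046679692471029 -0.9999956577310388
F beaker axes 4.353709777536185 0.3742790203900641 -2.4678642398641055
```

>>> move_arm --pt "0 0 -0.03 0 0 0 0" --pt "0 0 -0.06 0 0 0 0" --pt "0 0 -0.09 0 0 0 0" --pt "0 0 -0.12 0 0 0 0" --pt "0 0 -0.15 0 0 0 0" --pt "0 0 -0.17 0 0 0 0" --pt "0 0 -0.17 0 0 0 0" --pt "0 0 -0.17 0 0 0 0" --pt "0 0 -0.17 0 0 0 0" --pt "0 0 -0.17 0 0 0 0"

```text
time_s: 9.92
position: [0.4817, 0.1359, 0.2365]
tcp_rot: [[-0.63, 0.604, 0.488], [0.729, 0.676, 0.105], [-0.267, 0.423, -0.866]]
force: [1.2, 0.3, 2.1]
opening: 0.217
grasp_force: 30.0
```

```bash
python3 f.py
```

```text
[0.4817 0.1359 0.2365] [1.2352 0.317  2.0618] [ -1.0382  13.2571 120.9749  22.0762  17.6747 -64.8562]
tip in beaker -0.0161424149366242 0.00012004692746985998 0.0652861246588926 axis -0.00041503543289700406 0.0014271363310833646 -0.9999988955131307
F beaker axes 2.1918773598388777 0.14791054093246842 -0.1014754587072425
```

>>> move_arm --pt "0 0 0.03 0 0 0 0" --pt "0 0 0.06 0 0 0 0" --pt "0 0 0.09 0 0 0 0" --pt "0 0 0.12 0 0 0 0" --pt "0 0 0.15 0 0 0 0" --pt "0 0 0.17 0 0 0 0" --pt "0 0 0.17 0 0 0 0" --pt "0 0 0.17 0 0 0 0" --pt "0 0 0.17 0 0 0 0" --pt "0 0 0.17 0 0 0 0"

```text
time_s: 11.15
position: [0.5082, 0.1411, 0.1933]
tcp_rot: [[-0.629, 0.603, 0.491], [0.73, 0.676, 0.105], [-0.269, 0.424, -0.865]]
force: [5.2, 1.9, -0.9]
opening: 0.221
grasp_force: 30.0
```

```bash
python3 f.py
```

```text
[0.5082 0.1411 0.1933] [ 5.217   1.9455 -0.9162] [ -0.1129  20.5863 120.6033  33.5891  11.0196 -76.0016]
tip in beaker -0.013796614967428431 -0.0004421500196971056 0.014386726888296016 axis 0.0027389089110499976 0.00033819079646783823 -0.9999961919952307
F beaker axes 4.232507308667394 0.7857555438721506 -3.558229919124895
```

>>> move_arm --pt "0 0 0.01 0 0 0 0" --pt "0 0 0.01 0 0 0 0" --pt "0 0 0.01 0 0 0 0" --pt "0 0 -0.03 0 0 0 0" --pt "0 0 -0.07 0 0 0 0" --pt "0 0 -0.11 0 0 0 0" --pt "0 0 -0.15 0 0 0 0" --pt "0 0 -0.17 0 0 0 0" --pt "0 0 -0.17 0 0 0 0" --pt "0 0 -0.17 0 0 0 0"

```text
time_s: 12.38
position: [0.4811, 0.1359, 0.2366]
tcp_rot: [[-0.63, 0.604, 0.488], [0.729, 0.676, 0.105], [-0.266, 0.423, -0.866]]
force: [1.8, 0.0, 2.2]
opening: 0.225
grasp_force: 30.0
```

>>> move_arm --pt "0 0 0 0 0 0 0" --pt "0 0 0 0 0 0 0" --pt "0 0 0.04 0 0 0 0" --pt "0 0 0.08 0 0 0 0" --pt "0 0 0.12 0 0 0 0" --pt "0 0 0.15 0 0 0 0" --pt "0 0 0.18 0 0 0 0" --pt "0 0 0.18 0 0 0 0" --pt "0 0 0.18 0 0 0 0" --pt "0 0 0.18 0 0 0 0"

```text
time_s: 13.22
position: [0.5098, 0.1415, 0.1899]
tcp_rot: [[-0.629, 0.603, 0.49], [0.73, 0.676, 0.105], [-0.268, 0.424, -0.865]]
force: [5.5, 1.9, -0.7]
opening: 0.22
grasp_force: 30.0
```

>>> move_arm --pt "0 0 -0.03 0 0 0 0" --pt "0 0 -0.07 0 0 0 0" --pt "0 0 -0.11 0 0 0 0" --pt "0 0 -0.15 0 0 0 0" --pt "0 0 -0.18 0 0 0 0" --pt "0 0 -0.18 0 0 0 0" --pt "0 0 -0.18 0 0 0 0" --pt "0 0 -0.18 0 0 0 0"

```text
time_s: 13.88
position: [0.4817, 0.1359, 0.2363]
tcp_rot: [[-0.63, 0.604, 0.488], [0.729, 0.676, 0.105], [-0.266, 0.423, -0.866]]
force: [1.3, 0.6, 2.4]
opening: 0.226
grasp_force: 30.0
```

```bash
python3 f.py
python3 - <<'E'
from chk import *
RT=tilt(down(45.),30)
P=lambda z,x=0,y=0: B+(z+.157)*ZB+x*XB+y*EY
rows([(P(*a),RT) for a in((.07,0),(.13,0),(.15,0))])
E
```

```text
[0.4817 0.1359 0.2363] [1.2867 0.5531 2.3573] [ -1.0328  13.2823 120.9733  22.0966  17.6619 -64.8757]
tip in beaker -0.016197898583213435 0.0001747561827761656 0.06511302783363514 axis -0.0005716553963460158 0.0015269364834076815 -0.9999986708366583
F beaker axes 1.8896813426006407 0.13501309424676083 -0.5884581066913919
[0.4816 0.1359 0.2364] [ 3.1336 -0.3535 -0.6165] [ -1.0405  13.2641 120.9748  22.064   17.6951 -64.8464]
tip in beaker -0.016342985368281913 0.00016259419401323978 0.06523688774438248 axis -0.0008679573082812087 0.001566800246151065 -0.9999983958922634
[-0.029, 0.046, -0.016, 0.0, -0.001, -0.003]
[-0.028, 0.046, -0.216, 0.0, -0.001, -0.003]
[-0.028, 0.046, -0.283, 0.0, -0.001, -0.003]
```

>>> move_arm --pt "-0.014 0.023 0 0 0 0 0" --pt "-0.028 0.046 -0.01 0 0 0 0" --pt "-0.028 0.046 -0.05 0 0 0 0" --pt "-0.028 0.046 -0.1 0 0 0 0" --pt "-0.028 0.046 -0.15 0 0 0 0" --pt "-0.028 0.046 -0.2 0 0 0 0" --pt "-0.028 0.046 -0.25 0 0 0 0" --pt "-0.028 0.046 -0.28 0 0 0 0" --pt "-0.028 0.046 -0.28 0 0 0 0"

```text
time_s: 15.03
position: [0.4523, 0.1304, 0.3177]
tcp_rot: [[-0.631, 0.604, 0.487], [0.729, 0.676, 0.106], [-0.266, 0.422, -0.867]]
force: [0.6, 0.1, -0.8]
opening: 0.221
grasp_force: 30.0
```

Run:
```python
from chk import *
rows([([.53,.0,.33],tilt(down(45),15)),([.586,-.121,.31],down(45))])
```

```text
[0.4523 0.1304 0.3177] [ 0.6308  0.1089 -0.8069] [ -2.1834   1.649  117.2111  13.2694  32.7296 -56.0064]
tip in beaker -0.001592259995182907 0.0009445518314285025 0.15054864914975058 axis -0.0017971912570061144 0.0020323232987174977 -0.999996319876026
[-0.491, -0.12, 0.045, 0.07, 0.044, -0.003]
[-0.885, -0.309, 0.151, 0.14, 0.089, -0.003]
```

>>> move_arm --pt "-0.12 -0.03 0.011 0.018 0.011 0 0" --pt "-0.25 -0.06 0.022 0.035 0.022 0 0" --pt "-0.37 -0.09 0.034 0.053 0.033 0 0" --pt "-0.49 -0.12 0.045 0.07 0.044 0 0" --pt "-0.59 -0.17 0.07 0.088 0.056 0 0" --pt "-0.69 -0.21 0.1 0.105 0.067 0 0" --pt "-0.79 -0.26 0.125 0.123 0.078 -0.002 0" --pt "-0.885 -0.309 0.151 0.14 0.089 -0.003 0" --pt "-0.885 -0.309 0.151 0.14 0.089 -0.003 0" --pt "-0.885 -0.309 0.151 0.14 0.089 -0.003 0"

```text
time_s: 15.87
position: [0.5876, -0.1223, 0.3066]
tcp_rot: [[-0.705, 0.709, -0.003], [0.709, 0.705, 0.003], [0.004, -0.0, -1.0]]
force: [-0.4, 0.9, -1.0]
opening: 0.222
grasp_force: 30.0
```

Run:
```python
from chk import *
from ov import circ
c=cap("scene");c=cap("scene");s=bot.read_state(); R=np.array(s['tcp_rot']);p=np.array(s['position']);tip=p+.157*R[:,2]
x,y,w,h=200,110,150,180; img=cv2.resize(c["image"][y:y+h,x:x+w],None,fx=3.3,fy=3.3,interpolation=cv2.INTER_CUBIC)
o=np.array([x,y]); circ(c,img,3.3,o,tip,[0,0,1],.02,(0,0,255)); circ(c,img,3.3,o,[.586,-.121,.075],[0,0,1],.029,(0,255,255))
cv2.imwrite("pics/r.png",img)
rows([([.586,-.121,z],down(45)) for z in(.31,.165)])
```

```text
[ 0.5876 -0.1223  0.3066] [-0.3702  0.9279 -0.961 ] [-22.4476  24.1807  80.4875   0.074   75.5439 -67.3117]
tip in beaker -0.016573184344922443 -0.2741756442342753 0.1222453447569934 axis -0.5020268352411038 0.003125822509300161 -0.8648463944143155
[-0.001, -0.003, -0.006, 0.0, -0.001, -0.0]
[-0.002, -0.003, 0.478, 0.0, -0.001, -0.0]
```

View pics/r.png

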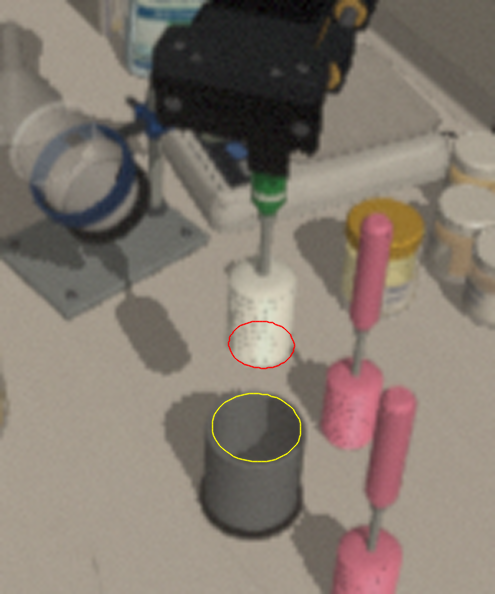

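The brush hangs upright, and the head at (262,345) is over the cup mouth at (257,428). I'll lower it next.

>>> move_arm --pt "0 0 0.07 0 0 0 0" --pt "0 0 0.14 0 0 0 0" --pt "0 0 0.21 0 0 0 0" --pt "0 0 0.28 0 0 0 0" --pt "0 0 0.35 0 0 0 0" --pt "0 0 0.41 0 0 0 0" --pt "0 0 0.45 0 0 0 0" --pt "0 0 0.478 0 0 0 0" --pt "0 0 0.478 0 0 0 0" --pt "0 0 0.478 0 0 0 0"

```text
time_s: 16.8
position: [0.5877, -0.1205, 0.1672]
tcp_rot: [[-0.707, 0.707, 0.003], [0.707, 0.707, 0.0], [-0.002, 0.002, -1.0]]
force: [0.6, 0.0, -0.1]
opening: 0.223
grasp_force: 30.0
```

```bash
python3 f.py
```

```text
[ 0.5877 -0.1205  0.1672] [ 0.6179  0.013  -0.1309] [-22.2757  32.8887  89.5309   0.0699  57.4405 -67.3163]
tip in beaker -0.08523087355511114 -0.2729762827500256 0.000925349230620022 axis -0.49774819248983454 -0.0005266777565232124 -0.8673214280090418
F beaker axes -0.5967680018607077 -0.18502603333942383 -0.8832947161052341
```

>>> move_arm --pt "0 0 0.006 0 0 0 0" --pt "0 0 0.011 0 0 0 0" --pt "0 0 0.011 0 0 0 0" --pt "0 0 0.011 0 0 0 0"

```text
time_s: 17.53
position: [0.588, -0.1213, 0.1632]
tcp_rot: [[-0.706, 0.708, 0.002], [0.708, 0.706, -0.0], [-0.002, 0.002, -1.0]]
force: [0.0, -0.1, -0.9]
opening: 0.227
grasp_force: 30.0
```

```bash
python3 f.py
```

```text
[ 0.588  -0.1213  0.1632] [ 0.0163 -0.1169 -0.8588] [-22.3338  33.2342  89.63     0.057   57.0165 -67.3149]
tip in beaker -0.08719104761403798 -0.2738445671593549 -0.002581692547527062 axis -0.4981032206211053 -0.0004846790091319793 -0.8671176083399189
F beaker axes -0.24544680476688735 -0.08021771490824647 -0.8854769609752338
```

>>> move_arm --pt "0 0 0.004 0 0 0 0" --pt "0 0 0.004 0 0 0 0" --pt "0 0 0.004 0 0 0 0.3" --pt "0 0 0.004 0 0 0 0.4" --pt "0 0 0.004 0 0 0 0.5" --pt "0 0 0.004 0 0 0 0.6" --pt "0 0 0.004 0 0 0 0.8" --pt "0 0 0.004 0 0 0 0.8" --pt "0 0 0.004 0 0 0 0.8" --pt "0 0 0.004 0 0 0 0.8"

```text
time_s: 18.77
position: [0.5881, -0.1213, 0.1622]
tcp_rot: [[-0.707, 0.708, 0.003], [0.708, 0.707, -0.0], [-0.002, 0.002, -1.0]]
force: [0.4, 0.0, 0.7]
opening: 0.738
grasp_force: 0.0
```

>>> move_arm --pt "0 0 0 0 0 0 0.8" --pt "0 0 0 0 0 0 0.8" --pt "0 0 -0.06 0 0 0 0.8" --pt "0 0 -0.12 0 0 0 0.8" --pt "0 0 -0.18 0 0 0 0.8" --pt "0 0 -0.24 0 0 0 0.8" --pt "0 0 -0.32 0 0 0 0.8" --pt "0 0 -0.4 0 0 0 0.8" --pt "0 0 -0.48 0 0 0 0.8" --pt "0 0 -0.48 0 0 0 0.8"

```text
time_s: 19.6
position: [0.5904, -0.1223, 0.3118]
tcp_rot: [[-0.707, 0.708, 0.013], [0.708, 0.707, -0.004], [-0.012, 0.006, -1.0]]
force: [1.2, -0.3, 0.6]
opening: 0.801
grasp_force: 0.0
```

Run:
```python
from h import *
c=cap("scene"); t=cap("top")
for n,c in(("scene",c),("top",t)):
    m=cv2.inRange(cv2.cvtColor(c["image"],cv2.COLOR_BGR2HSV),(50,90,30),(85,255,255))
    k,l,s,ce=cv2.connectedComponentsWithStats(m)
    print(n,[(s[i].tolist(),ce[i].round(1).tolist()) for i in range(1,k) if s[i][4]>25])
    print([(np.round(d["location"]).tolist(),round(d["conf"],2)) for d in nets.find_in(n,"brush")])
    print([(np.round(d["location"]).tolist(),round(d["conf"],2)) for d in nets.find_in(n,"sample_jar_4_center")])
print(bot.read_state()["force"])
```

```text
scene [([276, 193, 9, 7, 54], [280.2, 196.1]), ([275, 202, 10, 22, 164], [279.2, 212.4])]
[([281.0, 224.0], 0.8), ([312.0, 272.0], 0.69), ([308.0, 222.0], 0.68)]
[([191.0, 225.0], 0.59), ([227.0, 176.0], 0.24)]
top [([0, 237, 24, 78, 893], [8.6, 283.7])]
[([300.0, 195.0], 0.52), ([244.0, 268.0], 0.24)]
[([246.0, 267.0], 0.89)]
[-0.20383124  1.01568892  0.05863084]
```

The handle is back at its starting pixels, within 1 px, so the brush stands upright in the cup. The gripper is open and clear, and the front jar has not moved. Handing in.

```bash
python3 -c "
from rig import workorder
print(workorder.hand_in())"
```

```text
the job is handed in; nothing more can be done
None
```

The beaker is scrubbed and the brush stands released and upright in its cup; I've handed the job in, but no verdict came back. It got three down-and-up strokes, one more than asked, in case the first bottom stroke was too shallow. The tip went to about 12–14 mm above the beaker's underside (by arm position) and wall pressure was about 2–5 N; the front jar still shows in place, but I didn't re-check the rear one.

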